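# Ready the honing machine: clear, guard, press-and-turn selector

## Task

Get the honing machine ready to run: take the yellow honing bar off its deck and lay it, the same way up and lengthwise like the other bars, fully inside the empty blue-lined place of the wooden tray, then swing the clear guard fully shut over the wheel. After that press the black selector knob down against its spring, turn it while it is down until its pointer is at the green mark, and let it spring back up there; leave everything else where it is.

Things in the scene. Friction and masses are not known exactly. Their poses are not given: they have to be found in the camera images.
- machine: Green bench honing machine, a fixed box 200 (x) x 360 (y) mm whose flat deck is 80 mm above the table; origin under its centre, on the table. Wheel (84 mm across, 28 mm wide, axle along y) stands 40 mm above the deck at x = 0, y = +100 mm; a grey motor lies behind (+x side), top 95 mm above the table
- bar_yellow: Yellow honing bar, loose, 28 (x) x 90 (y) x 32 mm high, about 0.14 kg; origin at the centre of its underside. It starts lying on the machine's deck, across the line where the guard's edge comes down, so that the guard cannot shut
- tray: Fixed wooden tray 220 (x) x 130 (y) mm with three places side by side along its x (72 mm apart, each about 68 x 122 mm inside); inner floor 5 mm, walls and dividers 18 mm above the table; origin under its centre. A white and a brown bar of the same size as the yellow one, lying along the tray's y, fill two places
- liner: Flat blue cloth-coloured patch 60 (x) x 112 (y) mm painted on the floor of the tray's empty place; origin at its centre at floor height, axes parallel to the tray's; the bar lies there with its long (y) axis along the patch's y, either way round
- guard (a joint): Angle of the clear guard with orange edges, rad: 0 shut, 1.2 to 1.4 at the start, 1.5 limit. Hinge along the machine's x at point guard_hinge; shutting swings the free edge over towards the machine's -y and down to the deck. Stiff (0.3 N m): stays where left. Shut, the hood covers 130 mm (x) and 120 mm from the hinge towards -y, flat top 55 mm above the hinge
- guard_hinge (a point): Centre of the guard's hinge line, on the deck's left (+y) edge 3 mm above the deck; axes of the machine
- guard_tab (a point): Centre of the orange tab on the guard's free edge: 60 mm (x) wide, 10 mm thick, sticks out 26 mm. Shut: 132 mm from the hinge towards the machine's -y and 52 mm above the hinge, thickness vertical. Open: stands upright on top, can be pushed or pinched; its outer face then looks to +y
- sel_press (a joint): How far the black selector knob is pressed down, m: 0 up, 0.010 fully down. The spring needs 4 N to start and 8 N fully down
- sel_turn (a joint): Angle of the selector knob, rad, counterclockwise from above: about 0 at the start (pointer along the machine's +x), stops at -1.17 and 1.17. Locked unless pressed at least 7 mm down; springs up only at -1.05, 0 and +1.05, each with about 0.1 rad of play, and stays down if let go in between. Turns easily while down (0.03 N m)
- knob_grip (a point): Point on the selector knob's axis where its grip bar is taken; the bar is 44 mm long (x of this point, along the pointer), 13 mm wide (y), from 18 mm below to 11 mm above this point; below the bar is a disc 46 mm across and 10 mm thick. With the knob up the point is 40 mm above the deck. Moves and turns with the knob
- knob_pointer (a point): Tip of the knob's white pointer, 30 mm from the axis along the bar (+x of knob_grip), 18 mm above the deck when up
- green_mark: Green round mark, 20 mm across, fixed on the dial 46 mm from the knob's axis, 1.05 rad to one side or the other of the pointer's start direction (it varies from run to run); origin at its centre
- red_mark: Red round mark like the green one, on the other side of the dial
- bar_white: White bar in the tray, 28 x 90 x 32 mm, leave alone
- bar_brown: Red-brown bar in the tray, 28 x 90 x 32 mm, leave alone
- gouge_a: Carving gouge with red handle lying on the table, 220 mm long, leave alone
- gouge_b: Carving gouge with dark handle lying on the table, 220 mm long, leave alone
- slip_stone: Grey sharpening stone on the table, 50 x 120 x 20 mm, leave alone
- slip_strop: Small copper-brown honing slip lying on the front edge of the deck, 22 x 70 x 12 mm, leave alone
There are look-alikes about, which are no part of the job. What is shaped like the bar_yellow but pink, purple or turquoise is not meant.

How it is judged (in metres and radians):
On the way, in this order (a step that is already met when the one before it is completed fails the run):
1. the yellow bar lies in the blue-lined place of the tray (x of bar_yellow in the frame of liner between -0.021 and 0.021 m and y of bar_yellow in the frame of liner between -0.021 and 0.021 m and z of bar_yellow in the frame of liner below 0.006 m and angle between bar_yellow's own z axis and vertical below 0.12 rad and linear speed of bar_yellow below 0.02 m/s), for 0.2 s.
2. then the guard is shut (value of joint guard below 0.06 rad), for 0.2 s.
3. then the knob is pressed down before it is turned (value of joint sel_press above 0.0065 m and value of joint sel_turn between -0.2 and 0.2 rad), for 0.02 s.
4. then it is up again with its pointer at the green mark (value of joint sel_press below 0.003 m and horizontal distance between knob_pointer and green_mark below 0.021 m), for 0.2 s.
At the end, for the whole second after the job is handed in: The yellow bar lies the same way up, flat and at rest, in the tray's blue-lined place, its centre within 21 mm of the patch's centre in x and y; the guard is within 0.06 rad of shut; the knob is up (within 3 mm) with its pointer tip within 21 mm of the green mark's centre (all of step 1 and all of step 4 and value of joint guard below 0.06 rad); the robot touches nothing.
It fails at once if a bystander (other bars, gouges, stone, copper-brown slip) is moved more than 30 mm (distance of any of bar_white, bar_brown, gouge_a, gouge_b, slip_stone, slip_strop from where it was at the start of the episode above 0.03 m).
It fails at once if the knob is forced round without being pressed (value of joint sel_press below 0.0055 m and (value of joint sel_turn between 0.3 and 0.75 rad or value of joint sel_turn between -0.75 and -0.3 rad)).
It also fails if it takes over 66 s, if anything falls off the work surface, if the arm or the gripper's body presses on something with over 40 N, if the wrist force passes 120 N, or if a joint passes its speed limit or range.

## Robot

A 7-joint arm with a two-finger parallel gripper is mounted at the origin on the work surface. World frame = base frame: x ahead of the robot, y to its left, z up, the work surface at z = 0. Lengths are in mm, angles in rad, forces in N, time in s.
With the tool pointing down it reaches from about 425 to 950 mm from the base axis. Payload 4.7 kg.
Tool frame: the origin (TCP) lies between the finger pads; the fingertips stand 14 mm ahead of it and the grasp point (between the pads) lies 5 mm behind it; z points along the fingers, y is the line along which they close (so a half turn about z gives the same grasp; the last joint's range is limited). The gripper opens to 85 mm and grips with 20 to 120 N. Pads are 22 mm wide; open, the fingers measure 114 mm over their backs; the gripper's body (76 mm by 85 mm) begins 54 mm behind the grasp point. The pads swing forward as they close: fully open they stand 13 mm farther back than shut.
Start: joints at [1.126, 0.469, -0.049, 1.532, 0.024, 1.141, -0.082], TCP at [272.693, -617.483, 245.335] pointing down, gripper open.
Joint ranges: [-2.59, 2.59], [-0.33, 1.99], [-1.39, 1.29], [0.1, 2.45], [-1.04, 4.18], [0.21, 1.99], [-2.66, 2.66]. Speed limits (rad/s): [2.57, 2.57, 3.14, 3.14, 3.14, 3.14, 3.14].

## Interface

Orientations are given as a 3x3 rotation matrix whose columns are the frame's x, y, z axes.
In Python, from cell import status, optics, r gives the robot as it stands.
- The arm moves only by the tool arm_command, never from a script. Its argument "motion" is one flat list of numbers, 7 for each row, row after row: the gripper command: -1 is fully open, 1 is shut, values between are in proportion, then the shift along the tool's x, y, z in m, then the turn, a rotation vector about the tool's x, y, z in degrees. In form: [claw, dx, dy, dz, ax, ay, az, claw, dx, dy, dz, ax, ay, az, ...]. A call has exactly 8 rows; each row shifts and turns the commanded pose from where the row before left it, along the tool's axes as they then stand; what a row does not reach is not made up. A row lasts 1/12 s, in which the tool goes at most 41.7 mm and 7.16 degrees, less where a joint would pass 70% of its speed; a pose out of reach is approached as far as the arm can. A call is refused whole if a number of a shift passes 0.0417 or a number of a turn 7.16, either way. A call with a gripper value outside its range is refused whole. The fingers move at their own pace and stop on an object; the grip force is fixed at half the most. Time passes only in rows, so rows that do not move let the fingers close, or fill a call up. It gives the time, the measured TCP pose, the force, the opening and the grip force at its end, in the units of the state.
- status.read_state(): the state, without advancing time (a new reading comes with each control period).
- optics.read_camera(name): name is "scene" or "top" or "wrist"; returns the picture (400x640x3 uint8, red, green, blue); there is no depth.
- optics.camera_params(name): a dict with "vfov" (degrees; the focal length in pixels is half the picture's height over the tangent of half this angle, whatever the lens; pixels are square), "cx", "cy" (the principal point, pixels), "k1" (the pictures are not rectified: a ray, as slopes to the right and down, at radius r is drawn at 1 + k1 r^2 times it, then the intrinsics apply), "R" (3x3) and "t" (3): a world point X has camera coordinates R X + t. Camera axes: x right, y down, z forward; pixel columns grow to the right and rows downward; lengths in mm; the calibration is good to about 2 mm. A picture is of the moment at which its call begins: read the wrist's pose just before it. camera_params takes no time and is no camera call; for the wrist camera it gives the pose at the moment of the call.
- r.hand_in(): hands the job in; it is judged then, once.
The state is a dict: "clock": time; "qpos": joint angles; "dq": joint speeds; "effort": joint torques, N m; "tcp_pos": TCP position; "tool_rot": TCP orientation; "ft_force": force on the tool from outside, world axes, zero at the start; "torque": the same for the moment, N m; "gripper_width": finger opening in mm; "finger_force": force on a finger pad.
Only numpy, scipy, OpenCV 4.12 (cv2) and the standard library are available. Lean on these libraries where they do the work, as an engineer would, in place of code of your own. Each camera call takes 0.05 s, during which the arm holds its last target. There are 200 camera calls.

## Working session

There is one attempt and no reset: what is moved stays moved. The work goes in short steps, Python scripts to look and compute and a tool call to move; the robot and the scene stay as the last step left them, time stands still between calls to the robot, and variables do not carry over. Pictures are saved under pics/ and viewed, at most 10 in all, crops included, and the job is handed in when it is done.

Besides the shell and the picture viewer there is one more tool, called after "Call:" by a JSON object that holds its "op" and its "data", one argument or row to a line. arm_command: Moves the arm, as the interface text tells. Its arguments: {"type":"object","properties":{"motion":{"type":"array"}},"required":["motion"]}

```bash
mkdir -p pics; cat > h.py <<'E'
import numpy as np, cv2
from cell import status, optics, r
def cam(n):
    p=optics.camera_params(n); return p
def ray(p,u,v):
    f=200/np.tan(np.radians(p['vfov'])/2)
    d=np.array([(u-p['cx'])/f,(v-p['cy'])/f]); s=d.copy()
    for _ in range(30): s=d/(1+p['k1']*(s@s))
    R=np.array(p['R']);t=np.array(p['t'])
    return -R.T@t, R.T@np.array([s[0],s[1],1])
def plane(p,u,v,z):
    o,d=ray(p,u,v); return o+d*(z-o[2])/d[2]
def proj(p,X):
    f=200/np.tan(np.radians(p['vfov'])/2)
    c=np.array(p['R'])@np.array(X,float)+np.array(p['t']); s=c[:2]/c[2]; s=s*(1+p['k1']*(s@s))
    return s*f+[p['cx'],p['cy']]
def snap(n,fn=None):
    p=cam(n); im=optics.read_camera(n)
    if fn: cv2.imwrite('pics/'+fn,cv2.cvtColor(im,cv2.COLOR_RGB2BGR))
    return p,im
E
python3 - <<'E'
from h import *
for n in ("top","scene"):
    p,im=snap(n,n+"0.png"); np.save(n+'0.npy',im); print(n,{k:np.round(v,3).tolist() for k,v in p.items()})
print(status.read_state())
E
```

```text
top {'vfov': 44.423, 'cx': 324.603, 'cy': 201.771, 'k1': -0.086, 'R': [[0.017, -1.0, -0.006], [-0.981, -0.015, -0.192], [0.192, 0.009, -0.981]], 't': [64.947, 475.989, 1466.019]}
scene {'vfov': 56.467, 'cx': 319.107, 'cy': 196.897, 'k1': 0.028, 'R': [[0.654, 0.756, -0.024], [0.466, -0.428, -0.775], [-0.596, 0.496, -0.632]], 't': [-377.78, -95.813, 1376.918]}
{'clock': 0.1, 'qpos': array([ 1.12611596,  0.46939961, -0.04856755,  1.53354994,  0.02408848,
        1.14104095, -0.08228553]), 'dq': array([-0.00115544, -0.00078611,  0.00126849, -0.00252112,  0.00055318,
        0.00014339,  0.00213164]), 'effort': array([ 4.94470678e-04, -5.11514819e+01, -4.68851009e-02, -2.38390553e+01,
        1.08516013e-02,  4.40061878e-03,  2.99186297e-05]), 'tcp_pos': array([ 272.43411787, -617.03320447,  244.35047838]), 'tool_rot': array([[ 9.14795853e-01,  4.03915735e-01, -7.92032527e-04],
       [ 4.03916506e-01, -9.14794402e-01,  1.63067009e-03],
       [-6.58936127e-05, -1.81164525e-03, -9.99998357e-01]]), 'ft_force': array([-1.36335201, -1.18366212, -0.19157049]), 'torque': array([0.02807584, 0.00828014, 0.00194867]), 'finger_force': 0.0, 'gripper_width': 85.5411226616838}
```

View pics/top0.png

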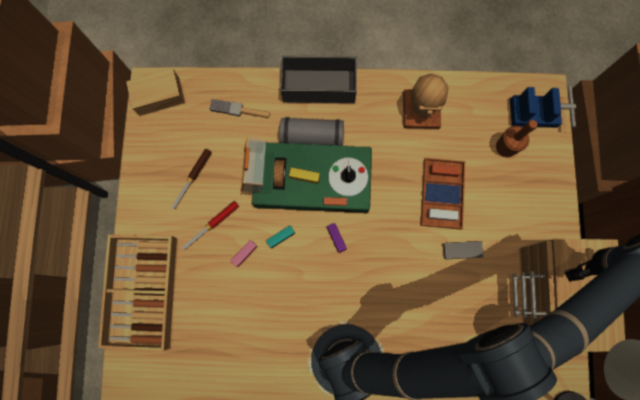

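View pics/scene0.png

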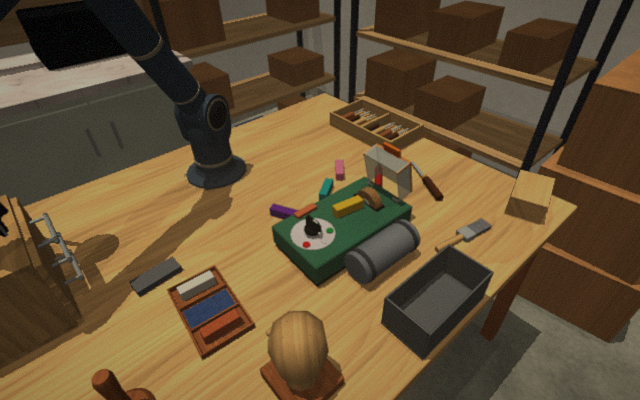

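The top view shows the machine at (310,176), the yellow bar at (304,175), the dial at (348,177) with the green mark at left (335,168) and red at right (362,170), the blue place at (443,193), and the guard open at (253,165). The green mark is on the machine's +y side, so the knob turns by +1.05.

```bash
cat >> h.py <<'E'
def blob(im,lo,hi,box,p,z,s=4):
    x0,y0,x1,y1=box
    c=cv2.resize(im[y0:y1,x0:x1],None,fx=s,fy=s,interpolation=cv2.INTER_CUBIC)
    m=cv2.inRange(cv2.cvtColor(c,cv2.COLOR_RGB2HSV),lo,hi)
    cs,_=cv2.findContours(m,cv2.RETR_EXTERNAL,cv2.CHAIN_APPROX_NONE)
    if not cs: return None
    k=max(cs,key=cv2.contourArea)[:,0,:]
    uv=(k+.5)/s-.5+[x0,y0]
    W=np.array([plane(p,u,v,z)[:2] for u,v in uv],np.float32)
    (c,sz,a)=cv2.minAreaRect(W)
    b=cv2.boxPoints((c,sz,a)); e1=b[1]-b[0]; e2=b[2]-b[1]; e=e1 if np.hypot(*e1)>np.hypot(*e2) else e2
    ang=np.degrees(np.arctan2(e[1],e[0]))%180
    return np.round(c,1),np.round(sorted(sz),1),round(float(ang),1),np.round(uv.mean(0),1),np.round(b,0).tolist()
E
python3 - <<'E'
from h import *
im=np.load('top0.npy');p=cam('top')
print('cam',ray(p,320,200)[0])
H=cv2.cvtColor(im,cv2.COLOR_RGB2HSV)
for n,u,v in [('yel',304,175),('blue',443,193),('green',300,200),('gm',335,168),('rm',362,170),('dial',345,188),('orange',247,155)]: print(n,H[v,u],im[v,u])
print('yel',blob(im,(20,140,120),(34,255,255),(280,160,330,190),p,112))
print('blue',blob(im,(100,80,30),(125,255,255),(420,175,470,210),p,5))
print('mach',blob(im,(60,100,20),(90,255,140),(240,135,385,220),p,80))
print('gm',blob(im,(45,120,100),(75,255,255),(325,160,345,178),p,82))
print('rm',blob(im,(0,150,120),(6,255,255),(350,160,372,180),p,82))
print('rm2',blob(im,(172,150,120),(180,255,255),(350,160,372,180),p,82))
print('dial',blob(im,(0,0,140),(180,60,255),(322,150,375,202),p,82))
print('tab',blob(im,(5,150,120),(15,255,255),(236,135,262,180),p,190))
print('tray',blob(im,(0,80,30),(12,255,255),(415,150,475,235),p,18))
E
```

```text
cam [ 183.91931325   59.48756282 1530.56558424]
yel [ 25 176 171] [171 153  53]
blue [109 116  77] [42 55 77]
green [ 65 106  87] [51 87 57]
gm [ 63 160 116] [ 43 116  51]
rm [  1 209 165] [165  34  30]
dial [ 35  16 176] [174 176 165]
orange [ 13 196 165] [165  93  38]
yel (array([545. , 135.1]), array([27.5, 89. ]), 79.3, array([303.9, 174.2]), [[523.0, 94.0], [550.0, 89.0], [567.0, 176.0], [540.0, 181.0]])
blue (array([ 517.2, -304. ]), array([ 53. , 106.3]), 85.5, array([442.6, 193.2]), [[487.0, -355.0], [539.0, -359.0], [548.0, -253.0], [495.0, -249.0]])
mach (array([547.8, 112.3]), array([202.3, 348.9]), 88.0, array([322.5, 180.7]), [[441.0, -58.0], [643.0, -66.0], [655.0, 283.0], [453.0, 290.0]])
gm (array([572.8,  42. ]), array([12.2, 13.4]), 0.8, array([335.2, 168.2]), [[566.0, 48.0], [566.0, 36.0], [580.0, 36.0], [579.0, 48.0]])
rm (array([570.1, -37.8]), array([15. , 16.1]), 90.9, array([361.3, 169.4]), [[562.0, -30.0], [563.0, -46.0], [578.0, -46.0], [577.0, -30.0]])
rm2 None
dial (array([548.7,   2.1]), array([116.9, 117.3]), 90.9, array([348.3, 174.6]), [[489.0, 60.0], [491.0, -57.0], [608.0, -56.0], [606.0, 62.0]])
tab (array([574.9, 297.8]), array([13. , 68.8]), 179.4, array([246. , 156.8]), [[540.0, 292.0], [609.0, 291.0], [609.0, 304.0], [541.0, 305.0]])
tray (array([ 515.7, -301.4]), array([131.9, 218.5]), 175.8, array([442.7, 193.4]), [[402.0, -359.0], [620.0, -375.0], [629.0, -244.0], [412.0, -228.0]])
```

```bash
python3 - <<'E'
import cv2
a=cv2.imread('pics/top0.png')[130:220,230:390]; a=cv2.resize(a,None,fx=5,fy=5,interpolation=cv2.INTER_CUBIC)
cv2.imwrite('pics/c1.png',a)
E
```

```text
(no output)
```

View pics/c1.png

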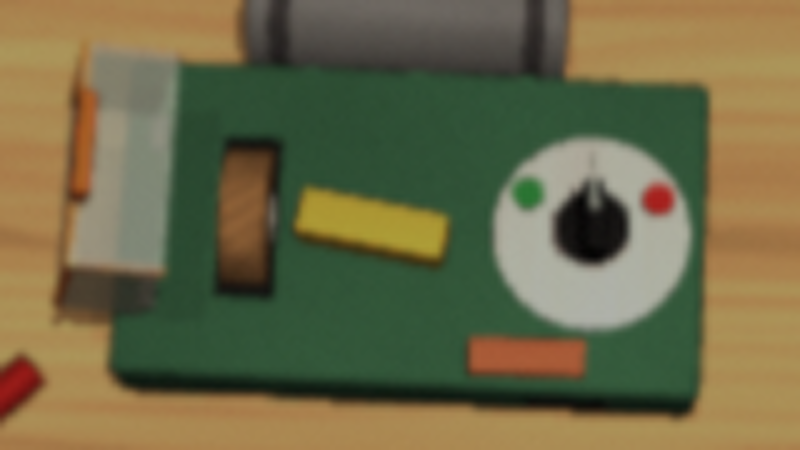

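The crop confirms the layout: yellow bar at crop (370,226), wheel at (248,217), dial axis at (592,230), and copper slip at (527,357). The machine is yawed by about -2°. I'm moving above the bar now.

Call:
{"op": "arm_command", "data": {
  "motion": [-1,0.023,-0.024,0,0,0,0,-1,0.023,-0.024,0,0,0,0,-1,0.023,-0.024,0,0,0,0,-1,0.023,-0.024,0,0,0,0,-1,0.023,-0.024,0,0,0,0,-1,0.023,-0.024,0,0,0,0,-1,0.023,-0.024,0,0,0,0,-1,0.023,-0.024,0,0,0,0]
}}

```text
clock: 0.77
tcp_pos: [363.5, -365.7, 245.0]
tool_rot: [[0.915, 0.404, -0.0], [0.404, -0.915, 0.0], [-0.0, -0.0, -1.0]]
ft_force: [-0.6, 0.1, -0.1]
gripper_width: 85.5
finger_force: 0.0
```

Call:
{"op": "arm_command", "data": {
  "motion": [-1,0.023,-0.024,0,0,0,0,-1,0.023,-0.024,0,0,0,0,-1,0.023,-0.024,0,0,0,0,-1,0.023,-0.024,0,0,0,0,-1,0.023,-0.024,0,0,0,0,-1,0.023,-0.024,0,0,0,0,-1,0.023,-0.024,0,0,0,0,-1,0.023,-0.024,0,0,0,0]
}}

```text
clock: 1.43
tcp_pos: [454.1, -116.0, 245.2]
tool_rot: [[0.915, 0.404, -0.0], [0.404, -0.915, -0.0], [-0.0, 0.0, -1.0]]
ft_force: [0.2, -0.3, -0.4]
gripper_width: 85.4
finger_force: 0.0
```

Call:
{"op": "arm_command", "data": {
  "motion": [-1,0.023,-0.024,0,0,0,0,-1,0.023,-0.024,0,0,0,0,-1,0.023,-0.024,0,0,0,0,-1,0.023,-0.024,0,0,0,0,-1,0.023,-0.024,0,0,0,0,-1,0.023,-0.024,0,0,0,0,-1,0.023,-0.024,0,0,0,0,-1,0.023,-0.024,0,0,0,0]
}}

```text
clock: 2.1
tcp_pos: [545.1, 133.8, 245.0]
tool_rot: [[0.915, 0.404, -0.001], [0.404, -0.915, -0.0], [-0.001, 0.0, -1.0]]
ft_force: [0.3, 0.1, -0.5]
gripper_width: 85.3
finger_force: 0.0
```

Call:
{"op": "arm_command", "data": {
  "motion": [-1,0,0,0,0,0,-6.94,-1,0,0,0,0,0,-6.94,-1,0,0,0,0,0,-6.94,-1,0,0,0,0,0,-6.94,-1,0,0,0,0,0,-6.94,-1,0,0,0,0,0,-6.94,-1,0,0,0,0,0,-6.94,-1,0,0,0,0,0,-6.94]
}}

```text
clock: 2.77
tcp_pos: [544.7, 132.2, 244.9]
tool_rot: [[0.179, 0.984, -0.001], [0.984, -0.179, -0.0], [-0.001, -0.001, -1.0]]
ft_force: [0.6, 0.7, 0.1]
gripper_width: 85.5
finger_force: 0.0
```

```bash
python3 - <<'E'
from h import *
s=status.read_state()
print(s['tcp_pos'],np.round(s['tool_rot'],3).tolist(),np.round(s['qpos'],2))
p,im=snap('wrist','w1.png'); np.save('w1.npy',im); np.save('w1p.npy',p,allow_pickle=True)
for z in [112]: print(blob(im,(20,120,100),(34,255,255),(0,0,640,400),p,z,1))
T=optics.camera_params('top')
print('wheel',plane(T,279.6,173.4,120))
E
```

```text
[544.71408435 132.17079643 244.86764402] [[0.179, 0.984, -0.001], [0.984, -0.179, -0.0], [-0.001, -0.001, -1.0]] [ 0.22  0.36 -0.68  1.78  0.25  1.09 -0.73]
(array([417.2, 214.6]), array([102.7, 150.3]), 81.4, array([113.4, 110.2]), [[355.0, 148.0], [457.0, 133.0], [479.0, 281.0], [378.0, 297.0]])
wheel [544.28102881 207.28954118 120.        ]
```

View pics/w1.png

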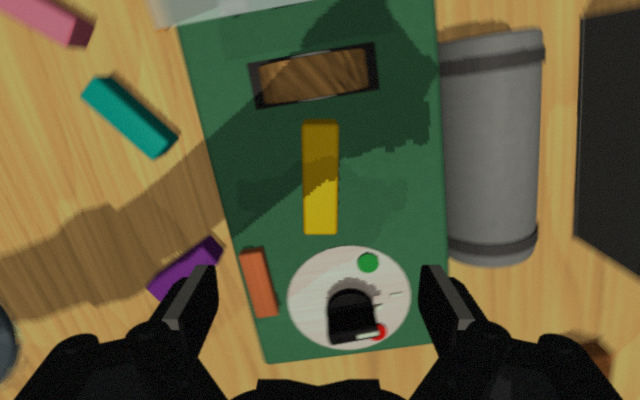

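The wrist view shows the bar at px x 302–340, y 120–235 (half in shadow), the dial centre at about (350,298), the green mark at (368,262), the wheel at (313,75), and the copper slip at (258,283).

```bash
python3 - <<'E'
from h import *
im=np.load('w1.npy');p=np.load('w1p.npy',allow_pickle=True).item()
print('bar',blob(im,(15,150,60),(35,255,255),(290,110,350,245),p,112,2))
print('gm',blob(im,(45,150,80),(75,255,255),(355,250,382,275),p,82,2))
print('dial',blob(im,(0,0,110),(180,70,255),(280,240,420,355),p,82,1))
for n,u,v in [('wheel corners top near',313,75)]: print(n,plane(p,u,v,110))
print('deck left-x edge pts',plane(p,181,30,80),plane(p,265,360,80),'right',plane(p,434,10,80),plane(p,447,300,80))
print('slot',plane(p,255,108,80),plane(p,378,90,80),plane(p,248,64,80),plane(p,372,44,80))
E
```

```text
bar (array([548.4, 138.6]), array([28., 92.]), 80.0, array([319.8, 176.5]), [[527.0, 96.0], [554.0, 91.0], [570.0, 181.0], [543.0, 186.0]])
gm (array([576.3,  43. ]), array([16.8, 19. ]), 92.6, array([367.6, 262.4]), [[568.0, 52.0], [568.0, 33.0], [585.0, 34.0], [584.0, 53.0]])
dial (array([552.5,   4.4]), array([120.3, 121.4]), 161.0, array([348.7, 297.2]), [[476.0, -33.0], [590.0, -72.0], [629.0, 42.0], [515.0, 81.0]])
wheel corners top near [557.07983643 214.4761563  110.        ]
deck left-x edge pts [463.92741374 264.95980676  80.        ] [455.23756743 -54.49209108  80.        ] right [654.23490031 244.21621384  80.        ] [647.54915839 -13.89450205  80.        ]
slot [505.95252343 197.90549057  80.        ] [605.40451554 194.05426915  80.        ] [508.37960331 231.60411963  80.        ] [605.25697512 228.67057072  80.        ]
```

Call:
{"op": "arm_command", "data": {
  "motion": [-1,0.005,0.0015,0.02,0,0,0,-1,0,0,0.025,0,0,0,-1,0,0,0.025,0,0,0,-1,0,0,0.025,0,0,0,-1,0,0,0.025,0,0,0,-1,0,0,0.017,0,0,0,-1,0,0,0.01,0,0,0,-1,0,0,0,0,0,0]
}}

```text
clock: 3.48
tcp_pos: [545.9, 136.4, 96.0]
tool_rot: [[0.186, 0.982, -0.004], [0.982, -0.186, -0.001], [-0.002, -0.004, -1.0]]
ft_force: [-1.2, -0.2, -0.1]
gripper_width: 85.0
finger_force: 0.0
```

Call:
{"op": "arm_command", "data": {
  "motion": [1,0,0,0,0,0,0,1,0,0,0,0,0,0,1,0,0,0,0,0,0,1,0,0,0,0,0,0,1,0,0,0,0,0,0,1,0,0,0,0,0,0,1,0,0,0,0,0,0,1,0,0,0,0,0,0]
}}

```text
clock: 4.15
tcp_pos: [548.1, 137.3, 99.4]
tool_rot: [[0.185, 0.983, 0.002], [0.983, -0.185, 0.0], [0.001, 0.002, -1.0]]
ft_force: [-1.6, -1.0, 5.8]
gripper_width: 26.7
finger_force: 60.9
```

Call:
{"op": "arm_command", "data": {
  "motion": [1,0,0,-0.02,0,0,0,1,0,0,-0.035,0,0,0,1,0,0,-0.035,0,0,0,1,0,0,-0.035,0,0,0,1,-0.02,0.002,-0.015,0,0,0,1,-0.036,0.004,0,0,0,0,1,-0.036,0.004,0,0,0,0,1,-0.036,0.004,0,0,0,0]
}}

```text
clock: 4.82
tcp_pos: [536.7, 7.3, 238.3]
tool_rot: [[0.184, 0.983, -0.0], [0.983, -0.184, -0.001], [-0.001, 0.0, -1.0]]
ft_force: [1.1, 0.5, -3.3]
gripper_width: 26.9
finger_force: 60.0
```

Call:
{"op": "arm_command", "data": {
  "motion": [1,-0.036,0.004,0,0,0,0,1,-0.036,0.004,0,0,0,0,1,-0.036,0.004,0,0,0,0,1,-0.036,0.004,0,0,0,0,1,-0.036,0.005,0,0,0,0,1,-0.036,0.005,0,0,0,0,1,-0.036,0.005,0,0,0,0,1,-0.036,0.005,0,0,0,0]
}}

```text
clock: 5.48
tcp_pos: [518.6, -282.7, 237.8]
tool_rot: [[0.185, 0.983, -0.001], [0.983, -0.185, 0.0], [0.0, -0.001, -1.0]]
ft_force: [0.6, -0.4, -1.8]
gripper_width: 27.1
finger_force: 60.0
```

Call:
{"op": "arm_command", "data": {
  "motion": [1,-0.022,0.004,0,0,0,0,1,0,0,0,0,0,-3,1,0,0,0,0,0,-3.5,1,0,0,0,0,0,0,1,0,0,0,0,0,0,1,0,0,0,0,0,0,1,0,0,0,0,0,0,1,0,0,0,0,0,0]
}}

```text
clock: 6.15
tcp_pos: [519.5, -303.1, 238.4]
tool_rot: [[0.072, 0.997, -0.0], [0.997, -0.072, -0.0], [-0.0, -0.0, -1.0]]
ft_force: [0.0, -0.3, -1.8]
gripper_width: 26.8
finger_force: 60.0
```

```bash
python3 - <<'E'
from h import *
s=status.read_state()
print(s['tcp_pos'],np.round(s['tool_rot'],3).tolist(),s['gripper_width'])
p,im=snap('wrist','w2.png'); np.save('w2.npy',im); np.save('w2p.npy',p,allow_pickle=True)
print(blob(im,(100,80,25),(125,255,255),(0,0,640,400),p,5,1))
E
```

```text
[ 519.48751233 -303.05250007  238.37490494] [[0.072, 0.997, -0.0], [0.997, -0.072, -0.0], [-0.0, -0.0, -1.0]] 26.818255548865707
(array([ 851.2, -610.4]), array([ 91.6, 235.7]), 133.8, array([577.4, 362.8]), [[737.0, -557.0], [900.0, -727.0], [966.0, -664.0], [803.0, -494.0]])
```

View pics/w2.png

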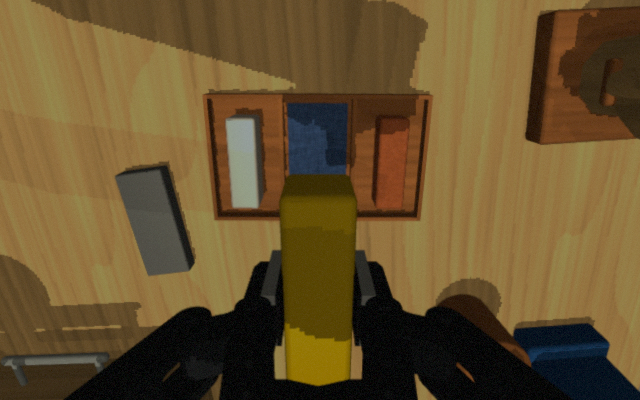

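The wrist view shows the bar held level at (318,290), the tray's outer rim corners near (205,95), (432,95), (420,219) and (216,219), and the liner's far edge at (287–350,103).

```bash
python3 - <<'E'
from h import *
im=np.load('w2.npy');p=np.load('w2p.npy',allow_pickle=True).item()
c=[plane(p,u,v,18)[:2] for u,v in [(205,95),(432,95),(420,219),(216,219)]]
print(np.round(c,1),np.mean(c,0)); 
a=plane(p,287,103,5)[:2];b=plane(p,350,103,5)[:2];print(a,b)
for z in (219+32,): print('bar top',[np.round(plane(p,u,v,z),1).tolist() for u,v in [(282,197),(355,197),(352,380),(287,380)]])
print('bar bottom edge far', [np.round(plane(p,u,v,219),1).tolist() for u,v in [(290,178),(350,178)]])
E
```

```text
[[ 418.1 -230.6]
 [ 633.5 -246.2]
 [ 624.6 -373.6]
 [ 407.7 -357.9]] [ 520.98842753 -302.07352728]
[ 494.09679213 -244.83967231] [ 556.35287964 -249.3493434 ]
bar top [[511.3, -258.5, 251.0], [536.5, -260.3, 251.0], [532.2, -342.5, 251.0], [504.7, -340.5, 251.0]]
bar bottom edge far [[511.5, -261.0, 219.0], [537.4, -262.9, 219.0]]
```

Call:
{"op": "arm_command", "data": {
  "motion": [1,0.003,0,0.015,0,0,0,1,0,0,0.03,0,0,0,1,0,0,0.035,0,0,0,1,0,0,0.035,0,0,0,1,0,0,0.035,0,0,0,1,0,0,0.03,0,0,0,1,0,0,0.02,0,0,0,1,0,0,0,0,0,0]
}}

```text
clock: 6.87
tcp_pos: [516.6, -299.0, 33.8]
tool_rot: [[0.072, 0.997, -0.008], [0.997, -0.072, 0.004], [0.003, -0.008, -1.0]]
ft_force: [-1.1, -0.1, -3.2]
gripper_width: 27.3
finger_force: 59.9
```

Call:
{"op": "arm_command", "data": {
  "motion": [1,0,0,0.008,0,0,0,1,0,0,0.005,0,0,0,1,0,0,0,0,0,0,0.1,0,0,0,0,0,0,0.1,0,0,0,0,0,0,0.1,0,0,0,0,0,0,0.1,0,0,0,0,0,0,0.1,0,0,0,0,0,0]
}}

```text
clock: 7.53
tcp_pos: [520.0, -300.6, 26.0]
tool_rot: [[0.073, 0.997, 0.001], [0.997, -0.073, -0.001], [-0.001, 0.001, -1.0]]
ft_force: [-0.6, -0.5, -0.3]
gripper_width: 38.4
finger_force: 0.0
```

Call:
{"op": "arm_command", "data": {
  "motion": [0.1,0,0,-0.02,0,0,0,0.1,0,0,-0.035,0,0,0,1,0,0,-0.04,0,0,0,1,0,0,-0.04,0,0,0,1,0,0,-0.04,0,0,0,1,0,0,-0.04,0,0,0,1,0,0,-0.04,0,0,0,1,0,0,-0.025,0,0,0]
}}

```text
clock: 8.2
tcp_pos: [520.8, -300.5, 310.4]
tool_rot: [[0.072, 0.997, 0.006], [0.997, -0.072, -0.003], [-0.003, 0.006, -1.0]]
ft_force: [1.3, -0.2, 0.1]
gripper_width: -0.3
finger_force: 0.0
```

```bash
python3 - <<'E'
from h import *
pt,it=snap('top','t3.png'); ps,is_=snap('scene','s3.png'); pw,iw=snap('wrist','w3.png')
print(blob(it,(20,120,60),(34,255,255),(425,175,465,210),pt,37))
print('w bar',blob(iw,(20,150,50),(34,255,255),(260,60,400,330),pw,37,2))
a=cv2.resize(it[130:215,230:290],None,fx=6,fy=6,interpolation=2)
b=cv2.resize(is_[130:215,350:450],None,fx=5,fy=5,interpolation=2)
c=np.zeros((1010-75,500,3),np.uint8)
W=np.zeros((560,800,3),np.uint8); a=cv2.resize(a,(340,482)); W[:482,:340]=a[:482]; 
b=cv2.resize(is_[130:215,350:450],None,fx=4.5,fy=4.5,interpolation=2); W[:b.shape[0],345:345+b.shape[1]]=b[:,:455]
cv2.imwrite('pics/c3.png',W[:500,:,::-1])
E
```

```text
(array([ 515.9, -299.9]), array([32.6, 92.8]), 86.0, array([443.6, 191.2]), [[496.0, -345.0], [529.0, -347.0], [535.0, -255.0], [503.0, -252.0]])
w bar (array([ 521. , -299.3]), array([27.5, 90.1]), 85.9, array([313.4, 146.7]), [[504.0, -343.0], [531.0, -345.0], [538.0, -255.0], [510.0, -253.0]])
```

View pics/c3.png

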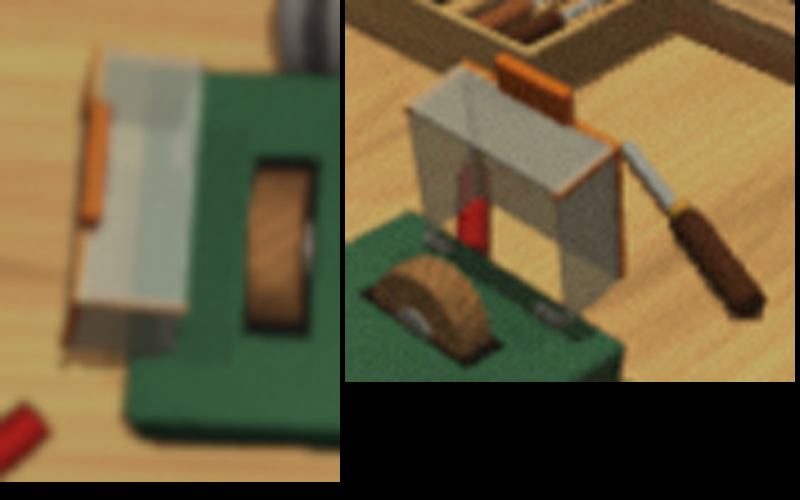

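The bar lies in the liner place within 5 mm. In the crop the tab shows at top px (247,159) and scene px (392,150). The hinges are at scene px (384,192).

```bash
python3 - <<'E'
from h import *
pt,ps=cam('top'),cam('scene')
def tri(a,b):
    (o1,d1),(o2,d2)=ray(pt,*a),ray(ps,*b)
    s=np.linalg.lstsq(np.c_[d1,-d2],o2-o1,rcond=None)[0]; x,y=o1+d1*s[0],o2+d2*s[1]; return (x+y)/2,np.linalg.norm(x-y)
print('tab',tri((246.8,158.6),(392.2,150)))
print('hinge',plane(ps,384,192.2,83))
h=np.array([557,292,83.])
for th in (1.2,1.3,1.4):
    a=np.arctan2(52,-132)-th; t=h+141.9*np.array([.034*np.cos(a),np.cos(a),np.sin(a)]); print(th,t,proj(pt,t),proj(ps,t))
E
```

```text
tab (array([560.51459255, 290.78980792, 222.05258327]), np.float64(3.223907914379804))
hinge [564.02857768 272.90879155  83.        ]
1.2 [557.02158758 292.63492887 224.8985795 ] [245.49004898 159.11073178] [391.20901723 148.56718008]
1.3 [557.50313121 306.79797688 224.12629054] [240.47670386 158.9587537 ] [394.62587906 147.04220572]
1.4 [557.97964773 320.8131684  221.94391432] [235.62055467 158.95109563] [397.90711699 145.98223245]
```

Call:
{"op": "arm_command", "data": {
  "motion": [1,0.03,0,0,0,0,0,1,0.04,0,0,0,0,0,1,0.04,0,0,0,0,0,1,0.04,0,0,0,0,0,1,0.04,0,0,0,0,0,1,0.04,0,0,0,0,0,1,0.04,0,0,0,0,0,1,0.04,0,0,0,0,0]
}}

```text
clock: 9.02
tcp_pos: [541.0, 10.3, 303.8]
tool_rot: [[0.073, 0.997, -0.003], [0.997, -0.073, -0.0], [-0.001, -0.003, -1.0]]
ft_force: [0.7, -0.3, -0.7]
gripper_width: -0.2
finger_force: 0.0
```

Call:
{"op": "arm_command", "data": {
  "motion": [1,0.04,-0.007,0,0,0,0,1,0.04,0,0,0,0,0,1,0.04,0,0,0,0,0,1,0.04,0,0,0,0,0,1,0.04,0,0,0,0,0,1,0.04,0,0,0,0,0,1,0.04,0,0,0,0,0,1,0.04,0,0,0,0,0]
}}

```text
clock: 9.68
tcp_pos: [557.7, 329.7, 303.3]
tool_rot: [[0.072, 0.997, -0.002], [0.997, -0.072, -0.002], [-0.002, -0.002, -1.0]]
ft_force: [0.6, -0.3, -1.0]
gripper_width: 0.5
finger_force: 0.0
```

Call:
{"op": "arm_command", "data": {
  "motion": [1,0.016,0,0,0,0,0,1,0,0,0.02,0,0,0,1,0,0,0.025,0,0,0,1,0,0,0.025,0,0,0,1,0,0,0,0,0,0,1,0,0,0,0,0,0,1,0,0,0,0,0,0,1,0,0,0,0,0,0]
}}

```text
clock: 10.35
tcp_pos: [560.1, 345.0, 237.0]
tool_rot: [[0.073, 0.997, 0.002], [0.997, -0.073, 0.002], [0.002, 0.002, -1.0]]
ft_force: [-0.5, 1.0, 0.2]
gripper_width: 0.2
finger_force: 0.0
```

```bash
python3 - <<'E'
from h import *
pw,iw=snap('wrist','w4.png'); ps,is_=snap('scene','s4.png')
W=np.zeros((400,800,3),np.uint8); W[:,:400]=cv2.resize(iw,(400,250)).repeat(1,0)[:400] if 0 else 0
W[:250,:400]=cv2.resize(iw,(400,250),interpolation=3); W[:,400:]=cv2.resize(is_[100:225,330:455],(400,400),interpolation=2)
cv2.imwrite('pics/c4.png',W[:,:,::-1])
E
```

```text
(no output)
```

View pics/c4.png

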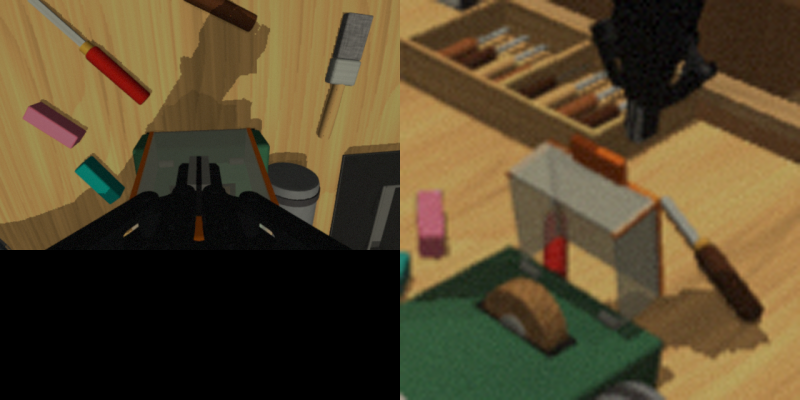

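The wrist and scene views show the closed fingers just outside the tab, which is near scene px (393,150), and centred on it in x. I'm pushing along the arc.

Call:
{"op": "arm_command", "data": {
  "motion": [1,-0.036,0,0,0,0,0,1,-0.018,0,0,0,0,0,1,-0.0175,0,0,0,0,0,1,-0.017,0,0.003,0,0,0,1,-0.0165,0,0.006,0,0,0,1,-0.016,0,0.008,0,0,0,1,-0.0145,0,0.0095,0,0,0,1,-0.0135,0,0.0115,0,0,0]
}}

```text
clock: 11.12
tcp_pos: [550.3, 195.1, 199.0]
tool_rot: [[0.073, 0.997, 0.005], [0.997, -0.073, 0.001], [0.001, 0.005, -1.0]]
ft_force: [1.2, -0.2, 4.0]
gripper_width: 0.0
finger_force: 1.4
```

Call:
{"op": "arm_command", "data": {
  "motion": [1,-0.012,0,0.013,0,0,0,1,-0.01,0,0.0145,0,0,0,1,-0.006,0,0.011,0,0,0,1,-0.004,0,0.007,0,0,0,1,0,0,0,0,0,0,1,0,0,0,0,0,0,1,0,0,0,0,0,0,1,0,0,0,0,0,0]
}}

```text
clock: 11.78
tcp_pos: [546.4, 164.2, 152.1]
tool_rot: [[0.072, 0.997, 0.0], [0.997, -0.072, 0.0], [0.0, 0.0, -1.0]]
ft_force: [-1.3, -0.8, 4.4]
gripper_width: -0.0
finger_force: 2.0
```

```bash
python3 - <<'E'
from h import *
pt,it=snap('top','t5.png'); ps,is_=snap('scene','s5.png')
W=np.zeros((400,800,3),np.uint8)
W[:,:400]=cv2.resize(it[130:220,245:335],(400,400),interpolation=2); W[:,400:]=cv2.resize(is_[120:245,310:435],(400,400),interpolation=2)
cv2.imwrite('pics/c5.png',W[:,:,::-1])
E
```

```text
(no output)
```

View pics/c5.png

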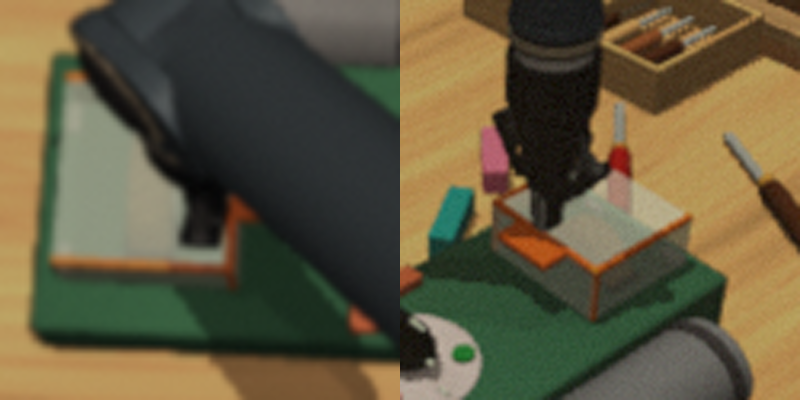

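The views show the hood nearly down on the deck, with the fingers on its top by the tab. I'm pressing gently until the force rises.

Call:
{"op": "arm_command", "data": {
  "motion": [1,0,0,0.003,0,0,0,1,0,0,0.003,0,0,0,1,0,0,0,0,0,0,1,0,0,0,0,0,0,1,0,0,0,0,0,0,1,0,0,0,0,0,0,1,0,0,0,0,0,0,1,0,0,0,0,0,0]
}}

```text
clock: 12.55
tcp_pos: [546.6, 164.3, 151.7]
tool_rot: [[0.073, 0.997, 0.002], [0.997, -0.073, -0.004], [-0.004, 0.003, -1.0]]
ft_force: [-11.5, -7.8, 41.4]
gripper_width: 0.0
finger_force: 20.2
```

The force rose to about 41 N with no travel, so the guard is fully shut. Next I move to the knob.

Call:
{"op": "arm_command", "data": {
  "motion": [1,0,0,-0.02,0,0,0,1,0,0,-0.04,0,0,0,1,-0.02,0.002,-0.03,0,0,0,-0.2,-0.035,0.0035,0,0,0,0,-0.2,-0.035,0.0035,0,0,0,0,-0.2,-0.035,0.0035,0,0,0,0,-0.2,-0.035,0.0035,0,0,0,0,-0.2,0,0,0,0,0,4]
}}

```text
clock: 13.22
tcp_pos: [550.8, -6.5, 234.4]
tool_rot: [[0.155, 0.988, -0.002], [0.988, -0.155, -0.005], [-0.005, -0.001, -1.0]]
ft_force: [0.1, -1.0, 0.2]
gripper_width: 51.5
finger_force: 0.0
```

Call:
{"op": "arm_command", "data": {
  "motion": [-0.2,0,0,0,0,0,7,-0.2,0,0,0,0,0,7,-0.2,0,0,0,0,0,7,-0.2,0,0,0,0,0,7,-0.2,0,0,0,0,0,7,-0.2,0,0,0,0,0,7,-0.2,0,0,0,0,0,7,-0.2,0,0,0,0,0,7]
}}

```text
clock: 13.88
tcp_pos: [550.4, 3.3, 235.1]
tool_rot: [[0.902, 0.431, -0.001], [0.431, -0.902, 0.0], [-0.001, -0.0, -1.0]]
ft_force: [0.9, 0.1, 0.0]
gripper_width: 50.9
finger_force: 0.0
```

Call:
{"op": "arm_command", "data": {
  "motion": [-0.2,0,0,0,0,0,7,-0.2,0,0,0,0,0,7,-0.2,0,0,0,0,0,7,-0.2,0,0,0,0,0,7,-0.2,0,0,0,0,0,0,-0.2,0,0,0,0,0,0,-0.2,0,0,0,0,0,0,-0.2,0,0,0,0,0,0]
}}

```text
clock: 14.55
tcp_pos: [550.7, 3.2, 235.6]
tool_rot: [[0.999, -0.036, -0.0], [-0.036, -0.999, 0.0], [-0.0, -0.0, -1.0]]
ft_force: [0.6, -0.7, 0.7]
gripper_width: 50.9
finger_force: 0.0
```

```bash
python3 - <<'E'
from h import *
s=status.read_state(); print(s['tcp_pos'],np.round(s['tool_rot'],3).tolist(),np.round(s['qpos'],2))
pw,iw=snap('wrist','w6.png')
print('gm',blob(iw,(45,150,60),(75,255,255),(0,0,640,400),pw,81,1))
print('rm',blob(iw,(0,170,80),(5,255,255),(0,0,640,400),pw,81,1))
print('knobaxis px',proj(pw,[550.5,3.5,131]))
E
```

```text
[550.67810936   3.21633816 235.61363515] [[0.999, -0.036, -0.0], [-0.036, -0.999, 0.0], [-0.0, -0.0, -1.0]] [ 0.27  0.31 -0.44  1.82  0.15  1.04 -1.83]
gm (array([574.8,  43. ]), array([18.2, 18.4]), 131.5, array([268.3, 153.8]), [[562.0, 44.0], [574.0, 30.0], [588.0, 42.0], [576.0, 56.0]])
rm (array([572. , -37.2]), array([18.7, 18.9]), 44.4, array([367.3, 153.6]), [[559.0, -37.0], [572.0, -50.0], [585.0, -37.0], [572.0, -24.0]])
knobaxis px [318.07148431 201.62554922]
```

View pics/w6.png

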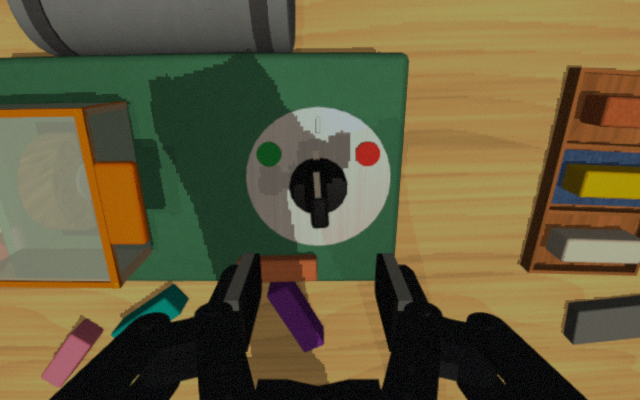

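The view shows the knob at (318,190) with its bar aligned with the tool, the pointer straight up between the green mark (268,154) and the red mark (367,154), and the guard shut. I'm descending onto it.

Call:
{"op": "arm_command", "data": {
  "motion": [-0.2,0,0,0.02,0,0,0,-0.2,0,0,0.025,0,0,0,-0.2,0,0,0.025,0,0,0,-0.2,0,0,0.025,0,0,0,-0.2,0,0,0.015,0,0,0,-0.2,0,0,0.0045,0,0,0,-0.2,0,0,0,0,0,0,-0.2,0,0,0,0,0,0]
}}

```text
clock: 15.27
tcp_pos: [551.4, 3.2, 122.0]
tool_rot: [[0.999, -0.037, 0.001], [-0.037, -0.999, 0.0], [0.001, -0.0, -1.0]]
ft_force: [0.0, 0.2, -0.1]
gripper_width: 51.0
finger_force: 0.0
```

Call:
{"op": "arm_command", "data": {
  "motion": [1,0,0,0,0,0,0,1,0,0,0,0,0,0,1,0,0,0,0,0,0,1,0,0,0,0,0,0,1,0,0,0,0,0,0,1,0,0,0,0,0,0,1,0,0,0,0,0,0,1,0,0,0,0,0,0]
}}

```text
clock: 15.93
tcp_pos: [551.4, 3.2, 121.8]
tool_rot: [[0.999, -0.038, 0.002], [-0.038, -0.999, -0.0], [0.002, -0.0, -1.0]]
ft_force: [-0.2, -0.1, 4.7]
gripper_width: 11.8
finger_force: 62.7
```

Call:
{"op": "arm_command", "data": {
  "motion": [1,0,0,0.004,0,0,0,1,0,0,0.004,0,0,0,1,0,0,0.003,0,0,0,1,0,0,0,0,0,0,1,0,0,0,0,0,0,1,0,0,0,0,0,0,1,0,0,0,0,0,0,1,0,0,0,0,0,0]
}}

```text
clock: 16.6
tcp_pos: [551.6, 3.2, 112.4]
tool_rot: [[0.999, -0.038, 0.002], [-0.038, -0.999, -0.001], [0.002, 0.001, -1.0]]
ft_force: [-3.3, -0.8, 17.1]
gripper_width: 11.7
finger_force: 64.9
```

Call:
{"op": "arm_command", "data": {
  "motion": [1,0,0,0,0,0,-5,1,0,0,0,0,0,-7,1,0,0,0,0,0,-7,1,0,0,0,0,0,-7,1,0,0,0,0,0,-7,1,0,0,0,0,0,-7,1,0,0,0,0,0,-7,1,0,0,0,0,0,-7]
}}

```text
clock: 17.27
tcp_pos: [551.0, 4.4, 112.3]
tool_rot: [[0.613, 0.79, 0.001], [0.79, -0.613, 0.0], [0.001, 0.001, -1.0]]
ft_force: [-5.3, 1.2, 18.0]
gripper_width: 11.6
finger_force: 65.0
```

Call:
{"op": "arm_command", "data": {
  "motion": [1,0,0,0,0,0,-6.2,1,0,0,0,0,0,0,1,0,0,0,0,0,0,1,0,0,0,0,0,0,1,0,0,0,0,0,0,1,0,0,0,0,0,0,1,0,0,0,0,0,0,1,0,0,0,0,0,0]
}}

```text
clock: 17.93
tcp_pos: [550.9, 4.5, 112.3]
tool_rot: [[0.529, 0.849, 0.001], [0.849, -0.529, 0.0], [0.0, 0.0, -1.0]]
ft_force: [-5.3, 0.4, 19.0]
gripper_width: 11.5
finger_force: 65.2
```

Call:
{"op": "arm_command", "data": {
  "motion": [1,0,0,-0.003,0,0,0,1,0,0,-0.004,0,0,0,1,0,0,-0.004,0,0,0,1,0,0,0,0,0,0,1,0,0,0,0,0,0,1,0,0,0,0,0,0,1,0,0,0,0,0,0,1,0,0,0,0,0,0]
}}

```text
clock: 18.6
tcp_pos: [550.8, 4.3, 121.2]
tool_rot: [[0.529, 0.849, 0.0], [0.849, -0.529, 0.002], [0.001, -0.001, -1.0]]
ft_force: [-1.3, 5.3, 3.9]
gripper_width: 11.9
finger_force: 62.9
```

Call:
{"op": "arm_command", "data": {
  "motion": [-0.2,0,0,0,0,0,0,-0.2,0,0,0,0,0,0,-0.2,0,0,0,0,0,0,-0.2,0,0,0,0,0,0,-0.2,0,0,-0.02,0,0,0,-0.2,0,0,-0.04,0,0,0,-0.2,0,0,-0.04,0,0,0,-0.2,0,0,-0.03,0,0,0]
}}

```text
clock: 19.27
tcp_pos: [551.2, 2.9, 253.9]
tool_rot: [[0.53, 0.848, 0.002], [0.848, -0.53, -0.0], [0.001, 0.002, -1.0]]
ft_force: [0.2, 0.9, -0.3]
gripper_width: 51.2
finger_force: 0.0
```

```bash
python3 - <<'E'
from h import *
pw,iw=snap('wrist','w7.png'); ps,is_=snap('scene','s7.png')
W=np.zeros((400,800,3),np.uint8); W[:250,:400]=cv2.resize(iw,(400,250),interpolation=3); W[:,400:]=cv2.resize(is_[165:290,260:385],(400,400),interpolation=2)
cv2.imwrite('pics/c7.png',W[:,:,::-1])
for n,ang in (('start',-2.1),('end',58.1)):
    print(n,proj(ps,[550.4+30*np.cos(np.radians(ang)),3.7+30*np.sin(np.radians(ang)),98]))
E
```

```text
start [319.76449583 234.28580805]
end [323.8174963  226.73334914]
```

View pics/c7.png

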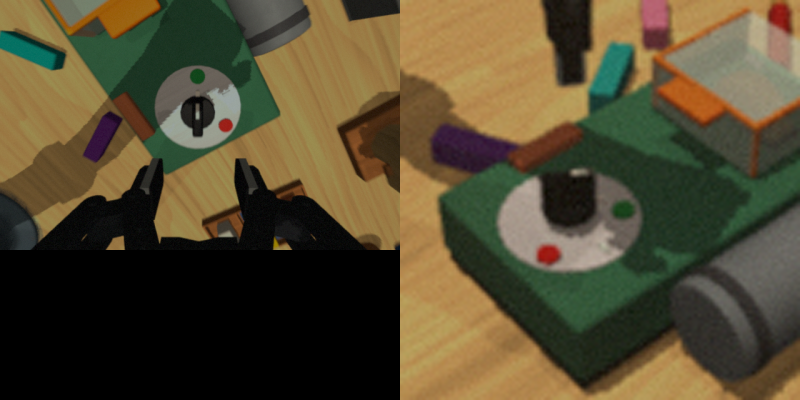

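The picture shows the pointer aimed at the green mark (wrist crop (197,75)), the knob standing up, the guard shut and the gripper clear.

```bash
python3 -c "
from cell import r
print(r.hand_in())"
```

```text
the job is handed in; nothing more can be done
None
```

I handed in the job at about 19 s of the 66 s allowed, but the hand-in returned no verdict: the yellow bar is in the blue-lined place (within about 5 mm), the guard is shut, and the knob appears to be up with its pointer at the green mark.

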